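# Check donor specimen canisters into the locked transport box

## Task

Unlock the blue transport box with a quarter turn of its key and swing the panel open past upright. Then take the specimen canisters that are there in the order red, blue, yellow: hold each at the label reader's reading point with its bar-code label straight towards the window for a second, turn it round and show its green seal there in the same way, and stand it upright inside the box. When all are in, lower the panel shut without slamming it, turn the key back to locked, and leave everything else on the table where it is.

Things in the scene. Friction and masses are not known exactly. Their poses are not given: they have to be found in the camera images.
- key (a joint): quarter-turn cam latch on the box's top panel, worked by the brass key that always stays in it; rad, 0 = locked, 1.57 = fully unlocked. Positive turns the key clockwise seen from above; the axis is square to the panel (vertical while it is shut). Stops at 0 and 1.57; stays where it is left; takes 0.06 N m. The panel cannot be lifted below about 1.2.
- key_grip (a point): centre of the key's upright flat brass bow: 40 mm long, 10 mm thick, 34 mm high, its top 15 mm above this point, its foot 12 mm above the panel's top face. Own x: the long way of the bow (front to back of the box when locked, along the box when unlocked); own z: the turning axis. It rides on the panel, 45 mm behind its front edge, 100 mm left of its middle. A red dot marks its front end when locked.
- panel (a joint): white top access panel (180 x 270 x 8 mm, 250 g) of the blue transport box, hinged along the box's far long edge; rad, 0 = shut, 1.75 = stop, leaning back just past upright. The hinge is stiff (about 0.4 N m): the panel stays where it is left and does not fall.
- panel_bar (a point): middle of the steel pull bar at the panel's front edge: a round bar 12 mm thick, 100 mm long, lying along the box's y, held 50 mm in front of the panel's edge by a 10 mm arm at each end, in the panel's mid-plane (free all round; it can turn between the fingers). Moves with the panel; its own y lies along the bar. 230 mm from the hinge line, 110 mm above the table when shut.
- panel_hinge (a point): middle of the panel's hinge line, fixed, 110 mm above the table; own y axis (which turns with the panel, but about itself) lies along the hinge.
- carrier_in (a point): centre of the inside floor of the blue transport box (fixed to the table), 6 mm above the table. Axes: x from the front (bar side, towards the robot) to the hinge side, y along the box (to the left seen from the robot), z up. Inside 168 mm (x) by 258 mm (y), 100 mm deep; walls 6 mm; rim 106 mm above the table. The canisters fit standing, with 10 mm to spare under the panel.
- reader_window (a point): centre of the dark window (red line across it) of the fixed white label reader, 90 mm above the table; own x points into the reader, so the reader looks along -x of this frame. The reader's head is 60 x 85 x 65 mm, its top 123 mm above the table.
- reader_focus (a point): reading point of the label reader, 45 mm straight in front of its window, 90 mm above the table; axes as for the window.
- can_red_center (a point): centre (45 mm above the underside) of the red-topped specimen canister: upright rigid cylinder, 56 mm in diameter, 90 mm high, 220 g, steel-weighted foot (centre of mass about 20 mm up), white, top 28 mm red. Own z is up along it, own +x points to its bar-code label, -x to its green seal. A black stripe on the lid runs from the middle to the label side. May be absent (None).
- can_red_label (a point): centre of the white bar-code label (36 mm square) on the side of the red canister, 38 mm above its underside, 28 mm from its axis; the label faces along its own +x.
- can_red_seal (a point): centre of the green seal (30 x 36 mm) on the side opposite the label of the red canister, 38 mm above its underside, 28 mm from its axis; it faces along its own -x.
- can_blue_center (a point): centre (45 mm above the underside) of the blue-topped specimen canister: upright rigid cylinder, 56 mm in diameter, 90 mm high, 220 g, steel-weighted foot (centre of mass about 20 mm up), white, top 28 mm blue. Own z is up along it, own +x points to its bar-code label, -x to its green seal. A white stripe on the lid runs from the middle to the label side. May be absent (None).
- can_blue_label (a point): centre of the white bar-code label (36 mm square) on the side of the blue canister, 38 mm above its underside, 28 mm from its axis; the label faces along its own +x.
- can_blue_seal (a point): centre of the green seal (30 x 36 mm) on the side opposite the label of the blue canister, 38 mm above its underside, 28 mm from its axis; it faces along its own -x.
- can_yellow_center (a point): centre (45 mm above the underside) of the yellow-topped specimen canister: upright rigid cylinder, 56 mm in diameter, 90 mm high, 220 g, steel-weighted foot (centre of mass about 20 mm up), white, top 28 mm yellow. Own z is up along it, own +x points to its bar-code label, -x to its green seal. A black stripe on the lid runs from the middle to the label side. May be absent (None).
- can_yellow_label (a point): centre of the white bar-code label (36 mm square) on the side of the yellow canister, 38 mm above its underside, 28 mm from its axis; the label faces along its own +x.
- can_yellow_seal (a point): centre of the green seal (30 x 36 mm) on the side opposite the label of the yellow canister, 38 mm above its underside, 28 mm from its axis; it faces along its own -x.
- cup: bystander, to be left alone: small steel cup, 60 mm wide, 50 mm high, among the canisters; origin at its underside
- sanitiser: bystander, to be left alone: sanitiser bottle, 60 mm thick, 150 mm high; origin at its underside
- marker: bystander, to be left alone: black marker, 130 mm long
- tape: bystander, to be left alone: white roll of tape lying flat, 72 mm wide, 22 mm high; origin at its underside
- timer: bystander, to be left alone: grey timer lying flat, 60 x 70 mm, 25 mm high; origin at its underside

How it is judged:
By the outcome, as a careful person would: the job done as asked, in the order asked, and still so for the second after the job is handed in, with the robot touching nothing.
Of can_red, can_blue, can_yellow only 2 to 3 are there at a start; the rules pass over those that are not, and their reading is None.
At some moment in a run one of can_red, can_blue, can_yellow may be knocked a few centimetres aside while the robot is not near it.
It also fails if it takes over 210 s, if anything falls off the work surface, if the arm or the gripper's body presses on something with over 40 N, if the wrist force passes 120 N, or if a joint passes its speed limit or range.

## Robot

A 6-joint arm with a two-finger parallel gripper is mounted at the origin on the work surface. World frame = base frame: x ahead of the robot, y to its left, z up, the work surface at z = 0. Lengths are in m, angles in rad, forces in N, time in s.
With the tool pointing down it reaches from about 0.35 to 0.8 m from the base axis. Payload 7.3 kg.
Tool frame: the origin (TCP) lies between the finger pads; the fingertips stand 25 mm ahead of it and the grasp point (between the pads) lies 6 mm ahead of it (r.tip_extent is the distance from the TCP to the fingertips, in m); z points along the fingers, y is the direction in which the jaws open and shut (so a half turn about z gives the same grasp; the last joint's range is limited). The gripper opens to 85 mm and grips with 20 to 120 N. Pads are 22 mm wide; open, the fingers measure 114 mm over their backs; the gripper's body (76 mm by 85 mm) begins 54 mm behind the grasp point. The pads swing forward as they close: fully open they stand 13 mm farther back than shut.
Start: joints at [1.088, 0.342, 1.524, -0, 1.275, -0.146], TCP at [0.173, 0.496, 0.236] pointing down, gripper open.
Joint ranges: [-2.53, 2.53], [-0.77, 2.02], [0.04, 2.7], [-1, 4.14], [0.28, 2.66], [-3.11, 3.11]. Speed limits (rad/s): [2.57, 2.57, 3.14, 3.14, 3.14, 3.14].

## Interface

Orientations are given as a unit quaternion [x, y, z, w].
In Python, from workcell import r, command_gripper, optics gives the robot as it stands. The module is installed in compiled form; this text tells all that it offers. Calls block until the motion is done:
- r.reach(position, orientation): joint-space move of the TCP to a pose.
- r.move_straight(position, orientation=None, speed=0.15, max_force=None): straight line of the TCP; orientation=None keeps the orientation; speed is the mean speed in m/s. With max_force (N) it stops when the force on the tool has changed by that much, and returns True; else False.
- r.movej(angles): joint-space move.
- command_gripper(opening, force=None): finger opening in m; force is the grip in N (None keeps the last); returns when the fingers have stopped.
- r.hold(seconds).
- r.solve_ik(position, orientation): joint angles nearest the present ones, or None.
- r.read_state(): the state.
- optics.get_image(name): name is "scene" or "side" or "wrist"; returns (picture, depth): 384x512x3 uint8, red, green, blue; 384x512 float32, m along the optical axis (not along the pixel's ray), 0 where there is no reading.
- optics.camera_model(name): a dict with "K" (3x3 intrinsics, pixels), "k1" (the pictures are not rectified: a ray, as slopes to the right and down, at radius r is drawn at 1 + k1 r^2 times it, then the intrinsics apply), "R" (3x3) and "t" (3): a world point X has camera coordinates R X + t; the wrist camera has in their place "tool_from_camera" (4x4, takes a point from camera to tool coordinates, whose origin is the TCP and whose axes are the flange's). Camera axes: x right, y down, z forward; pixel columns grow to the right and rows downward; lengths in m; the calibration is good to about 2 mm. A picture is of the moment at which its call begins: read the wrist's pose just before it. camera_model takes no time and is no camera call.
A pose or a line that the arm cannot do raises r.PlanningError and nothing moves.
- r.finish_job(): hands the job in, once; it reports no verdict.
The state is a dict: "time_s": time; "joint_positions": joint angles; "dq": joint speeds; "tau": joint torques, N m; "eef_pos": TCP position; "eef_rot": TCP orientation; "contact_force": force on the tool from outside, world axes, zero at the start; "torque": the same for the moment, N m; "grip_width": finger opening in m.
Only numpy, scipy, OpenCV 4.12 (cv2) and the standard library are available. Lean on these libraries where they do the work, as an engineer would, in place of code of your own. Each camera call takes 0.05 s, during which the arm holds its last target. There are 200 camera calls.

## Working session

There is one attempt and no reset: what is moved stays moved. The work goes in short steps, each a Python script; the robot and the scene stay as the last script left them, time stands still between calls to the robot, and variables do not carry over. Pictures are saved under pics/ and viewed, about 12 in all and at most 16, crops included, and the job is handed in when it is done.

```bash
mkdir -p pics
python3 - <<'E'
from workcell import r, command_gripper, optics
import cv2, numpy as np
s=r.read_state(); print(s)
for n in ("scene","side","wrist"):
    im,d=optics.get_image(n); m=optics.camera_model(n)
    print(n,{k:np.round(v,4).tolist() for k,v in m.items()})
    np.savez(f"pics/{n}0.npz",im=im,d=d)
    cv2.imwrite(f"pics/{n}0.png",cv2.resize(im[:,:,::-1],(768,576),interpolation=cv2.INTER_CUBIC))
E
```

```text
{'time_s': 0.0, 'joint_positions': array([ 1.08801864e+00,  3.42726588e-01,  1.52503270e+00,  1.60249500e-05,
        1.27543132e+00, -1.45935096e-01]), 'dq': array([4.84481250e-04, 4.20990957e-04, 7.36265118e-05, 5.91103390e-04,
       1.50052094e-03, 3.81130931e-04]), 'tau': array([-1.00689642e-03, -4.33683085e+01, -2.46007901e+01, -5.12358947e-04,
        7.97320594e-03, -1.45604062e-06]), 'eef_pos': array([0.17326704, 0.4951497 , 0.23521849]), 'eef_rot': array([ 1.67628441e-01,  9.85849921e-01, -7.57458077e-04, -2.54336676e-04]), 'contact_force': array([ 0.22421832, -0.02583476, -0.68738617]), 'torque': array([-0.00279381,  0.03959396, -0.00410829]), 'grip_width': 0.08530026779417}
scene {'K': [[482.0435, 0.0, 261.0765], [0.0, 482.0435, 189.7641], [0.0, 0.0, 1.0]], 'k1': 0.055, 'R': [[-0.8076, 0.5898, 0.0006], [0.3473, 0.4763, -0.8078], [-0.4767, -0.6522, -0.5894]], 't': [0.4222, -0.092, 1.579]}
side {'K': [[446.7034, 0.0, 260.4612], [0.0, 446.7034, 193.249], [0.0, 0.0, 1.0]], 'k1': -0.119, 'R': [[-0.9955, -0.0946, 0.0052], [-0.0685, 0.6799, -0.7301], [0.0655, -0.7271, -0.6834]], 't': [0.5242, 0.1241, 1.1546]}
wrist {'K': [[301.4311, 0.0, 256.5141], [0.0, 301.4311, 193.8077], [0.0, 0.0, 1.0]], 'k1': 0.0197, 'tool_from_camera': [[-0.0007, -0.9594, -0.282, 0.0726], [1.0, -0.0006, -0.0004, -0.0007], [0.0002, -0.282, 0.9594, -0.1381], [0.0, 0.0, 0.0, 1.0]]}
```

View pics/scene0.png

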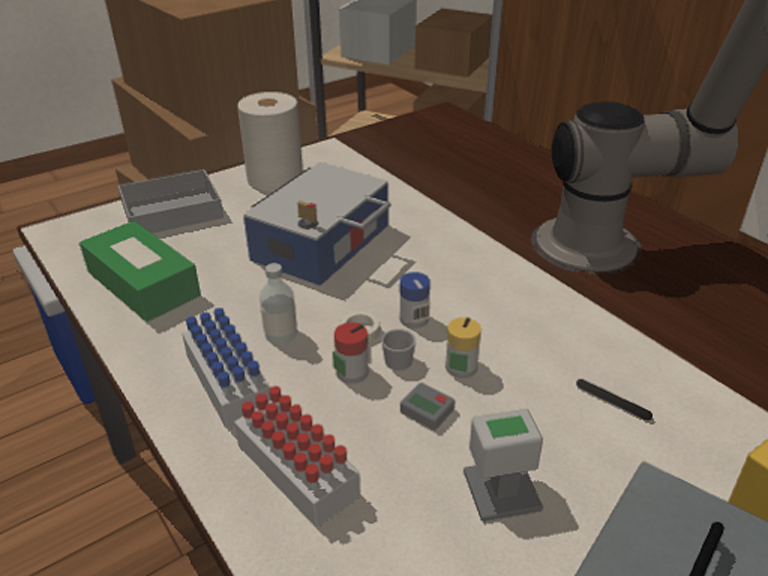

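View pics/side0.png

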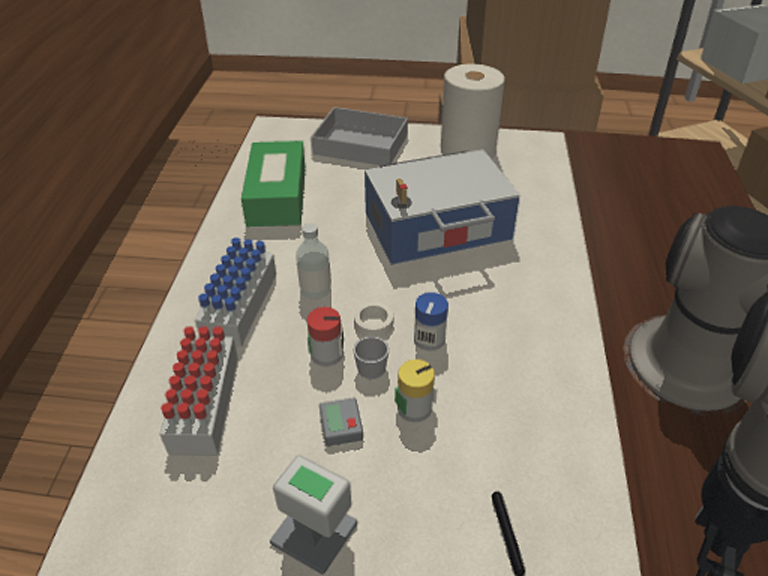

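Scene shows all three canisters: red (350,335), blue (415,285) and yellow (463,333). It also shows the cup and tape between them, the box at (315,220) with its key at (307,212) and bar at (362,213), and the reader at (505,440) with its window turned away from both cameras. Side shows the same layout. Next I'll measure positions.

```bash
cat > h.py <<'E'
import numpy as np, cv2
from scipy.spatial.transform import Rotation as Ro
from workcell import r, command_gripper, optics
def cam(n, st=None):
    m=optics.camera_model(n)
    if n!="wrist": return m["K"],m["k1"],m["R"].T if hasattr(m["R"],'T') else np.array(m["R"]).T, -np.array(m["R"]).T@np.array(m["t"])
    T=np.array(m["tool_from_camera"]); Rw=Ro.from_quat(st["eef_rot"]).as_matrix()
    return m["K"],m["k1"],Rw@T[:3,:3],Rw@T[:3,3]+st["eef_pos"]
def slopes(uv,K,k1):
    K=np.array(K); uv=np.atleast_2d(uv).astype(float)
    return cv2.undistortPoints(uv[:,None],K,np.array([k1,0,0,0,0.])).reshape(-1,2)
def rays(uv,c):
    K,k1,R,C=c; s=slopes(uv,K,k1)
    return np.c_[s,np.ones(len(s))]@R.T, C
def onplane(uv,c,z):
    d,C=rays(uv,c); return C+d*((z-C[2])/d[:,2])[:,None]
def cloud(d,c):
    v,u=np.mgrid[0:384,0:512]; D,C=rays(np.c_[u.ravel(),v.ravel()],c)
    P=(C+D*d.reshape(-1,1)).reshape(384,512,3); P[d==0]=np.nan; return P
def snap(n):
    st=r.read_state(); im,d=optics.get_image(n); return im,cloud(d,cam(n,st)),cam(n,st)
def hsv(im): return cv2.cvtColor(np.ascontiguousarray(im),cv2.COLOR_RGB2HSV)
HUE=dict(red=[(0,6),(172,180)],blue=[(108,130)],yellow=[(20,30)])
def lids(im,P,box=((0.1,.75),(-.2,.55))):
    """lid top-face points of the given colour -> centre xy, stripe yaw"""
    H=hsv(im); out={}
    for k,rs in HUE.items():
        m=np.zeros(im.shape[:2],bool)
        for a,b in rs: m|=(H[...,0]>=a)&(H[...,0]<=b)
        m&=(H[...,1]>120)&(H[...,2]>50)
        out[k]=m
    return out
def save(im,name,f=1.5): cv2.imwrite("pics/"+name,cv2.resize(im[:,:,::-1],None,fx=f,fy=f,interpolation=cv2.INTER_CUBIC))
E
python3 - <<'E'
from h import *
for n in("scene","side"):
    z=np.load(f"pics/{n}0.npz"); im=z["im"];c=cam(n); P=cloud(z["d"],c)
    print(n,"C",c[3].round(3))
    for k,m in lids(im,P).items():
        top=m&(abs(P[...,2]-.09)<.006)
        nl,L,st,ce=cv2.connectedComponentsWithStats(top.astype(np.uint8))
        for i in range(1,nl):
            if st[i,4]>40:
                q=P[L==i]; (cc,rad)=cv2.minEnclosingCircle(q[:,:2].astype(np.float32)); print(k,st[i,4],np.round(cc,4),round(rad,4),q[:,2].mean().round(4),ce[i].round(0))
    g=cv2.cvtColor(im,cv2.COLOR_RGB2GRAY)
    # box panel top z .114 ; reader top .123
    for nm,zz,y0,y1 in(("panel",.114,-.7,0),("reader",.123,0.15,.7),):
        m=(abs(P[...,2]-zz)<.005)&(P[...,1]>y0)&(P[...,1]<y1)&(P[...,0]>0.1)
        nl,L,st,ce=cv2.connectedComponentsWithStats(m.astype(np.uint8))
        for i in range(1,nl):
            if st[i,4]>150: q=P[L==i]; print(nm,st[i,4],q[:,2].mean().round(4),cv2.minAreaRect(q[:,:2].astype(np.float32)),cv2.boxPoints(cv2.minAreaRect(q[:,:2].astype(np.float32))).round(4).tolist())
E
```

```text
scene C [1.126 0.825 0.856]
red 251 [0.6397 0.0441] 0.0285 0.0892 [233. 223.]
red 251 [0.8004 0.144 ] 0.0603 0.091 [197. 274.]
red 49 [0.8312 0.0944] 0.0088 0.0906 [174. 266.]
red 49 [0.8549 0.0955] 0.0104 0.0904 [165. 271.]
red 54 [0.8275 0.1178] 0.0109 0.0906 [181. 272.]
red 49 [0.8521 0.1208] 0.0104 0.0906 [171. 278.]
red 53 [0.8262 0.1452] 0.0092 0.0901 [188. 279.]
red 175 [0.8458 0.1742] 0.0345 0.0905 [185. 292.]
red 55 [0.822  0.1709] 0.0099 0.0904 [195. 286.]
red 60 [0.8201 0.1965] 0.01 0.09 [202. 293.]
red 55 [0.7935 0.2199] 0.0101 0.0904 [219. 294.]
red 123 [0.816  0.2354] 0.022 0.0903 [213. 303.]
red 60 [0.791  0.2455] 0.0101 0.0902 [226. 301.]
red 61 [0.8411 0.2259] 0.0095 0.0906 [200. 306.]
red 65 [0.8381 0.2502] 0.0097 0.0907 [207. 314.]
blue 122 [ 0.4652 -0.0092] 0.0254 0.0897 [276. 187.]
yellow 235 [0.4806 0.1447] 0.0273 0.0893 [309. 219.]
yellow 104 [0.4257 0.6208] 0.0233 0.0911 [498. 338.]
panel 2614 0.1135 ((0.45602723956108093, -0.3188009262084961), (0.2805008292198181, 0.2485385537147522), 23.664501190185547) [[0.2777000069618225, -0.2612999975681305], [0.37740001
[... 1171 characters left out ...]
.]
blue 215 [ 0.4586 -0.0082] 0.0279 0.0881 [287. 202.]
yellow 344 [0.4755 0.1461] 0.0288 0.088 [277. 249.]
panel 3087 0.1125 ((0.4488908648490906, -0.3171883821487427), (0.27272865176200867, 0.2463708370923996), 23.602319717407227) [[0.27459999918937683, -0.258899986743927], [0.3732999861240387, -0.4846999943256378], [0.623199999332428, -0.37549999356269836], [0.5245000123977661, -0.14970000088214874]]
reader 1094 0.1215 ((0.594323992729187, 0.36916378140449524), (0.05841910466551781, 0.08292380720376968), 67.10952758789062) [[0.5447999835014343, 0.35839998722076416], [0.6212000250816345, 0.3260999917984009], [0.6438999772071838, 0.3799000084400177], [0.5674999952316284, 0.412200003862381]]
```

View pics/wrist0.png

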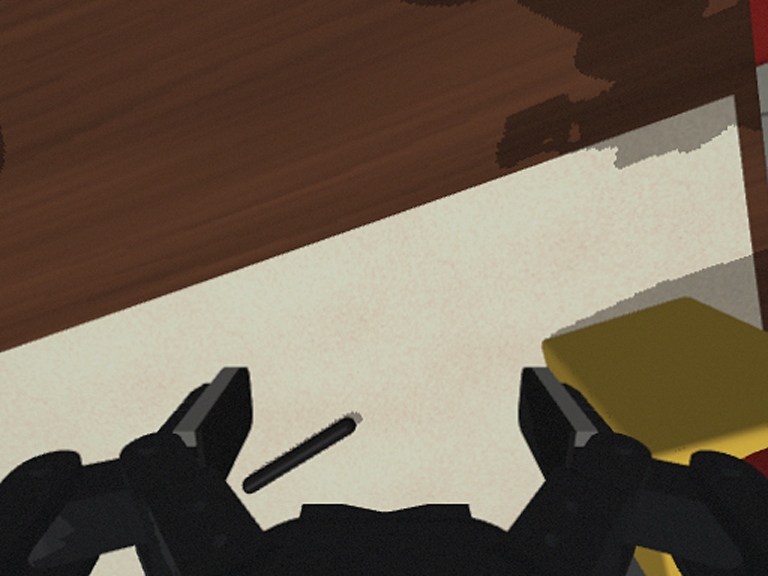

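The wrist view shows only the marker and the table edge, so I'll move to an overview pose that sees the cans, the cup and the reader window.

```bash
cat >> h.py <<'E'
def down(beta):
    """tool pointing down, jaw (tool y) at world yaw beta"""
    y=np.array([np.cos(beta),np.sin(beta),0]); z=np.array([0,0,-1.]); x=np.cross(y,z)
    return Ro.from_matrix(np.c_[x,y,z]).as_quat()
def jaw_go(p,beta,straight=False,speed=.25,q6=None):
    r.move_straight(p,down(beta),speed=speed) if straight else r.reach(p,down(beta))
def T(): return round(float(r.read_state()["time_s"]),1)
E
python3 - <<'E'
from h import *
jaw_go([.47,.12,.36],np.radians(156))
im,P,c=snap("wrist"); np.savez("pics/w1.npz",im=im,P=P); save(im,"w1.png"); s=r.read_state(); print(T(),s["joint_positions"].round(3),s["eef_pos"])
E
```

```text
2.3 [ 0.093  0.199  1.382  0.     1.561 -2.63 ] [0.46983895 0.12047519 0.35985782]
```

View pics/w1.png

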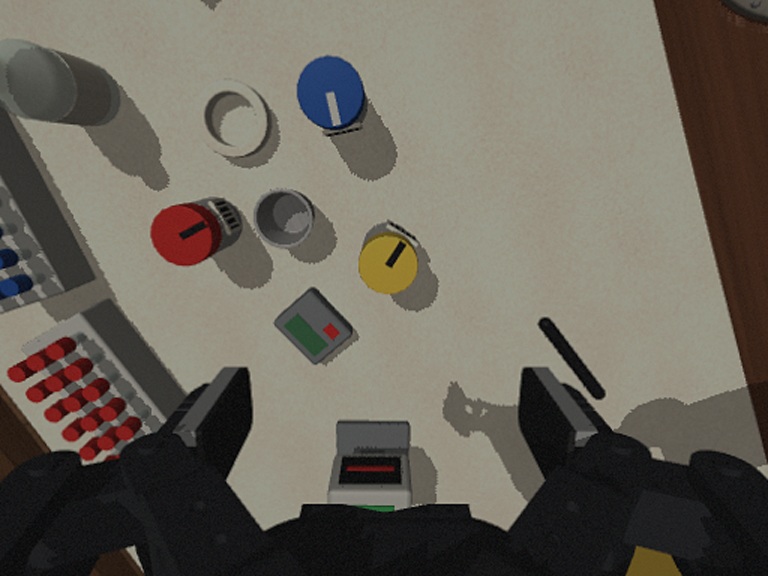

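The overview confirms the reader window (dark with a red line at (371,469)) faces the cans. Lids with stripes are at red (186,234), blue (331,92) and yellow (388,264), with the cup at (285,218). Next I'll measure these precisely.

```bash
cat >> h.py <<'E'
def find_lid(im,c,col,P=None):
    H=hsv(im); best=None
    m=np.zeros(im.shape[:2],np.uint8)
    for a,b in HUE[col]: m|=((H[...,0]>=a)&(H[...,0]<=b)&(H[...,1]>110)&(H[...,2]>50)).astype(np.uint8)
    if P is not None: m&=(abs(P[...,2]-.09)<.008).astype(np.uint8)
    m=cv2.morphologyEx(m,cv2.MORPH_OPEN,np.ones((3,3),np.uint8))
    for ct in cv2.findContours(m,cv2.RETR_EXTERNAL,cv2.CHAIN_APPROX_NONE)[0]:
        if cv2.contourArea(ct)<100: continue
        hull=cv2.convexHull(ct).reshape(-1,2); w=onplane(hull,c,.09)[:,:2]
        (e0,(d1,d2),_)=cv2.fitEllipse(w.astype(np.float32)) if len(w)>=5 else ((0,0),(0,0),0)
        if 0.04<d1 and d2<.072 and (best is None or abs(d1+d2-.112)<abs(best[2]-.112)):
            full=np.zeros_like(m); cv2.fillConvexPoly(full,hull.reshape(-1,1,2),1)
            full=cv2.erode(full,np.ones((5,5),np.uint8))
            g=H[...,1].astype(int) if col=="blue" else H[...,2].astype(int)
            vals=g[full>0]; s=(full>0)&(g<0.55*np.median(vals))
            yx=np.argwhere(s)
            yaw=None
            if len(yx)>5:
                q=onplane(yx[:,::-1].astype(float),c,.09)[:,:2]-np.array(e0); v=q.mean(0); yaw=float(np.arctan2(v[1],v[0]))
            best=(np.array(e0),yaw,d1+d2,len(yx))
    return best
E
python3 - <<'E'
from h import *
z=np.load("pics/w1.npz"); im,P=z["im"],z["P"]; c=cam("wrist",r.read_state())
for k in HUE: print(k,find_lid(im,c,k,P))
for n in("scene","side"):
    zz=np.load(f"pics/{n}0.npz"); cc=cam(n); 
    for k in HUE: print(n,k,find_lid(zz["im"],cc,k,cloud(zz["d"],cc)))
H=hsv(im)
# reader red line
red=((H[...,0]<8)|(H[...,0]>172))&(H[...,1]>100); red[:300]=0; red[:,:215]=0;red[:,285:]=0; red[330:]=0
yx=np.argwhere(red); print(len(yx)); uv=yx[:,::-1].astype(float); w=onplane(uv,c,.09); print("line ctr",w.mean(0), "ends",w[w[:,0].argmin()],w[w[:,0].argmax()], "depth ctr",np.nanmean(P[red],0))
(vx,vy,x0,y0)=cv2.fitLine(w[:,:2].astype(np.float32),cv2.DIST_L2,0,.01,.01).ravel(); print("line dir deg",np.degrees(np.arctan2(vy,vx)))
# cup
for nm,uv,h in(("cup",(190,145),.05),("tape",(158,79),.022),("timer",(209,217),.025),("bottle",(25,53),.15)): print(nm,onplane(uv,c,h),P[uv[1],uv[0]])
m=(abs(P[...,2]-.05)<.006).astype(np.uint8); m[:,:165]=0;m[:,215:]=0;m[:120]=0;m[175:]=0
ct=np.argwhere(m)[:,::-1]; w=onplane(ct.astype(float),c,.05); print("cup fit",len(ct),cv2.minEnclosingCircle(w[:,:2].astype(np.float32)))
E
```

```text
red (array([0.63444066, 0.04163492]), -3.107414584187624, 0.11204937472939491, 93)
blue (array([ 0.46022475, -0.01121702]), 1.3401855916957752, 0.10786432400345802, 131)
yellow (array([0.47551301, 0.14187354]), -2.616118219415151, 0.1105385534465313, 88)
scene red (array([0.64144886, 0.04744357]), -2.717350386064916, 0.11452433466911316, 10)
scene blue (array([ 0.46605197, -0.00946229]), 1.7751198464258033, 0.09896282851696014, 12)
scene yellow (array([0.48217282, 0.14729281]), -2.4341545000666014, 0.11391542851924896, 8)
side red (array([0.63382208, 0.04912157]), -2.5787060452584942, 0.11441655084490776, 16)
side blue (array([ 0.45892271, -0.00661392]), 1.205290009015066, 0.10690656676888466, 18)
side yellow (array([0.47477156, 0.14921026]), -2.262152486929118, 0.11164496466517448, 15)
147
line ctr [0.5810981  0.33706512 0.09      ] ends [0.55847274 0.34340832 0.09      ] [0.60574257 0.32837512 0.09      ] depth ctr [0.5813407  0.3373205  0.08944094]
line dir deg -25.304472
cup [[0.55208502 0.06650365 0.05      ]] [0.56379659 0.0676838  0.00318964]
tape [[ 0.55708725 -0.0374714   0.022     ]] [ 0.56218202 -0.04159021  0.00111022]
timer [[0.58496135 0.18642104 0.025     ]] [0.58510514 0.18643977 0.02455521]
bottle [[ 0.63929167 -0.08999663  0.15      ]] [ 0.66577753 -0.10932322  0.1036736 ]
cup fit 379 ((0.5544928312301636, 0.06593067944049835), 0.02967708557844162)
```

Run:
```python
from h import *
b=np.radians(23.6)
for i,bb in enumerate((b,b+np.pi)):
    p=np.array([.44,-.28,.36])+ (0 if i==0 else 1)*np.array([.0,-.0,0])
    jaw_go(p,bb)
    im,P,c=snap("wrist"); np.savez(f"pics/b{i}.npz",im=im,P=P,K=c[0],k1=c[1],R=c[2],C=c[3]); print(T(),r.read_state()["joint_positions"].round(3))
    if i==0: save(im,"b0.png")
```

```text
3.9 [-0.712  0.271  1.287  0.     1.584 -1.126]
6.6 [-0.714  0.272  1.287  0.     1.584  2.016]
```

View pics/b0.png

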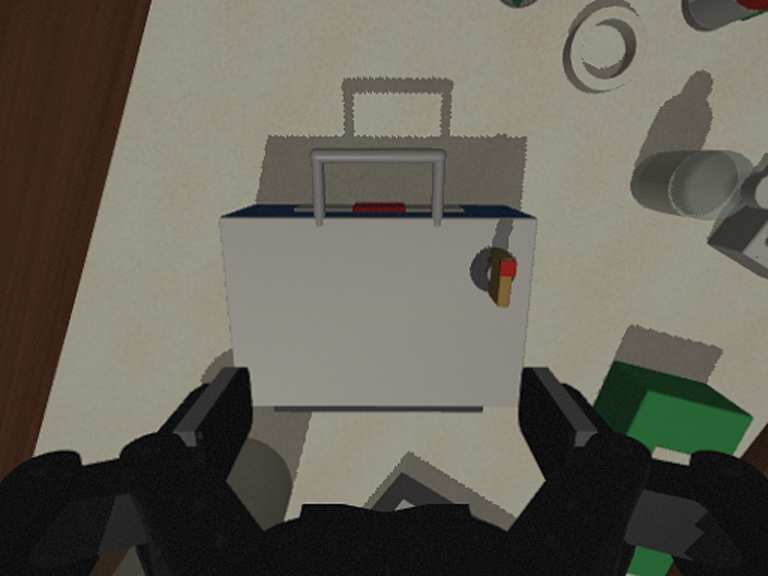

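The box is seen square on: front panel edge along row 217, bar at (379,156), key at (503,280) with its red dot towards the front (locked). Next I'll fit the frames from both half-turn views.

Run:
```python
from h import *
for i in(0,1):
    z=np.load(f"pics/b{i}.npz"); im,P=z["im"],z["P"]; c=(z["K"],float(z["k1"]),z["R"],z["C"])
    m=((abs(P[...,2]-.114)<.008)).astype(np.uint8)
    m=cv2.morphologyEx(m,cv2.MORPH_OPEN,np.ones((15,15),np.uint8))
    n,L,s,ce=cv2.connectedComponentsWithStats(m); k=1+s[1:,4].argmax(); m=(L==k).astype(np.uint8)
    ct=max(cv2.findContours(m,cv2.RETR_EXTERNAL,cv2.CHAIN_APPROX_NONE)[0],key=cv2.contourArea).reshape(-1,2)
    w=onplane(ct.astype(float),c,.114)[:,:2]; rc=cv2.minAreaRect(w.astype(np.float32)); print(i,"panel",rc, cv2.boxPoints(rc).round(4).tolist(), "z",np.nanmedian(P[m>0][:,2]))
    # key brass: points between z .14 and .175
    b=(P[...,2]>.148)&(P[...,2]<.175)
    g=P[...,0]; b&=(P[...,0]>.4)&(P[...,0]<.62)&(P[...,1]<-.1)&(P[...,1]>-.4)
    n,L,s,ce=cv2.connectedComponentsWithStats(b.astype(np.uint8))
    for k in range(1,n):
        if s[k,4]>25: q=P[L==k]; print("  hi",s[k,4],ce[k].round(),cv2.minAreaRect(q[q[:,2]>.152][:,:2].astype(np.float32)),q.mean(0).round(4),q[:,2].max())
    # bar: z about .116, in front; use depth cloud in box frame
    fx=np.array([np.cos(np.radians(-66.4)),np.sin(np.radians(-66.4))]); fy=np.array([-fx[1],fx[0]])
    q=P[...,:2]-np.array(rc[0]); X=q@fx; Y=q@fy
    bm=(P[...,2]>.095)&(P[...,2]<.13)&(X<-.125)&(X>-.165)&(abs(Y)<.07)
    print("  bar",bm.sum(),P[bm].mean(0),X[bm].mean(),Y[bm].min(),Y[bm].max())
```

```text
0 panel ((0.45971256494522095, -0.34459418058395386), (0.2660345137119293, 0.18442244827747345), 23.714033126831055) [[0.30079999566078186, -0.31369999051094055], [0.375, -0.48249998688697815], [0.6186000108718872, -0.37549999356269836], [0.5443999767303467, -0.20669999718666077]] z 0.11389721976449513
  hi 353 [336. 186.] ((0.5326876044273376, -0.2614930272102356), (0.012347843497991562, 0.03899621218442917), 19.773738861083984) [ 0.5318 -0.26    0.1574] 0.16113539777831987
  bar 1034 [ 0.40516031 -0.21606687  0.11475014] -0.13961757903555214 -0.053654575349788236 0.05658792274209301
1 panel ((0.4616867005825043, -0.34655478596687317), (0.2694684863090515, 0.18478569388389587), 23.574390411376953) [[0.3012000024318695, -0.3158000111579895], [0.3750999867916107, -0.48510000109672546], [0.6220999956130981, -0.3774000108242035], [0.5482000112533569, -0.20800000429153442]] z 0.1140524971287668
  hi 390 [174. 151.] ((0.5330967903137207, -0.2627527415752411), (0.01170686911791563, 0.03967198356986046), 18.27253532409668) [ 0.533  -0.2628  0.1575] 0.16172238267056172
  bar 757 [ 0.4060662  -0.21820662  0.11464497] -0.13988109279914768 -0.05509289032063425 0.05545362825612109
```

```bash
cat >> h.py <<'E'
YB=np.radians(23.65); FX=np.array([np.sin(YB),-np.cos(YB),0]); FY=np.array([np.cos(YB),np.sin(YB),0])
BC=np.array([.4607,-.3456,0.]); HINGE=BC+.09*FX+[0,0,.11]; KEY=np.array([.5335,-.2633,.145])
def barpos(th,R=.23): return HINGE-R*np.cos(th)*FX+np.array([0,0,R*np.sin(th)])
def turn(dq):
    q=np.array(r.read_state()["joint_positions"],float); q[5]+=dq; r.movej(q)
E
python3 - <<'E'
from h import *
jaw_go(KEY+[0,0,.09],YB); command_gripper(.05,40)
r.move_straight(KEY+[0,0,.008],speed=.1,max_force=15)
command_gripper(0.0,40); s=r.read_state(); print(T(),"w",s["grip_width"],s["contact_force"].round(1),s["eef_pos"].round(4))
turn(1.6); s=r.read_state(); print(T(),s["joint_positions"].round(3),s["contact_force"].round(1),s["torque"].round(3))
command_gripper(.05); r.move_straight(KEY+[0,0,.09],speed=.2)
r.hold(.1); im,P,c=snap("wrist"); save(im,"k1.png",1); np.savez("pics/k1.npz",im=im,P=P)
b=(P[...,2]>.15)&(P[...,2]<.17)&(np.linalg.norm(P[...,:2]-KEY[:2],axis=-1)<.05); print(cv2.minAreaRect(P[b][:,:2].astype(np.float32)))
E
```

```text
11.0 w 0.008614616011843447 [5.3 3.6 2.4] [ 0.5351 -0.2627  0.1538]
12.4 [-0.586  0.54   1.441  0.002  1.159  0.598] [-4.9  3.3  2.8] [0.629 0.905 0.428]
((0.5346710085868835, -0.2614094316959381), (0.03951875492930412, 0.011719326488673687), 21.651609420776367)
```

View pics/k1.png

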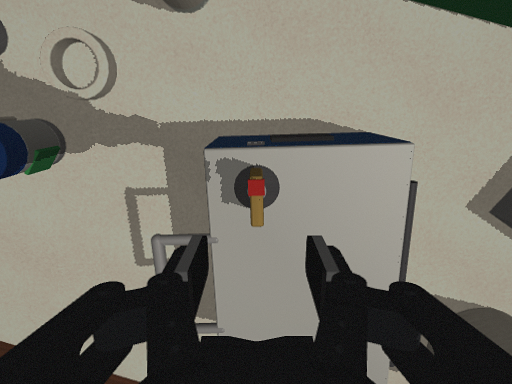

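The key now lies along the box, with the red dot at (256,187) on the far end, so it is unlocked. Next: grip the bar and swing the panel open.

Run:
```python
from h import *
b=YB-np.pi/2; off=np.array([0,0,.006])
p0=barpos(0)+off
jaw_go(p0+[0,0,.08],b); 
r.move_straight(p0,speed=.12,max_force=15)
command_gripper(0,40); s=r.read_state(); print(T(),"w",s["grip_width"],s["eef_pos"].round(4),p0.round(4),s["contact_force"].round(1))
for th in np.linspace(0,1.70,11)[1:]:
    r.move_straight(barpos(th)+off,speed=.13); s=r.read_state(); print(round(th,2),s["contact_force"].round(1),round(s["grip_width"],4))
print(T())
command_gripper(.06); 
r.move_straight(barpos(1.7)+off+[0,0,.06],speed=.2)
im,d=optics.get_image("side"); save(im,"op.png",1); print(T(),r.read_state()["joint_positions"].round(2))
```

```text
15.5 w 0.007930651519102203 [ 0.4038 -0.2154  0.1165] [ 0.4045 -0.2174  0.116 ] [-2.   8.7  8.8]
0.17 [-0.5  0.5  0.5] -0.0005
0.34 [-0.6  0.1 -1. ] 0.0
0.51 [ 0.8  0.7 -0.3] -0.0001
0.68 [ 0.3  0.3 -0.2] 0.0002
0.85 [-0.4  0.1 -0.4] -0.0001
1.02 [-0.8 -0.1  0. ] 0.0001
1.19 [0.7 0.7 0.3] 0.0
1.36 [-0.4  0.5 -0.1] -0.0002
1.53 [ 0.2  0.4 -0.2] -0.0001
1.7 [ 0.4 -0.1  0.7] -0.0
20.0
21.1 [-0.84  0.65  0.57  0.    1.92  0.32]
```

View pics/op.png

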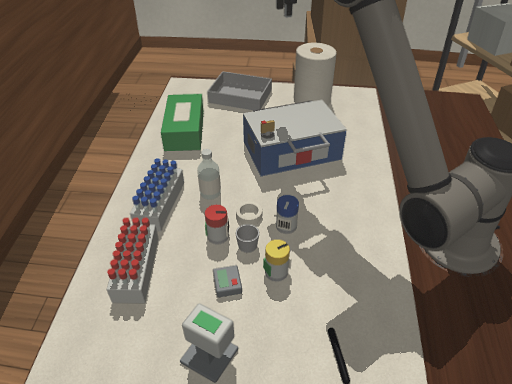

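The panel is still shut: the bar slipped out early and the fingers closed to zero. I'll retry with the bar centred, deeper in the pads and with a stronger grip, checking the grip width as I go.

```bash
sed -i 's/^BC=.*KEY/KEY/; s/^KEY=/BC=np.array([.4601,-.3442,0.]); HINGE=BC+.09*FX+[0,0,.11]; KEY=/' h.py; grep -n "^BC" h.py
python3 - <<'E'
from h import *
b=YB-np.pi/2; off=np.array([0,0,-.002])
p0=barpos(0)+off
jaw_go(p0+[0,0,.08],b); command_gripper(.04,20)
print(r.move_straight(p0,speed=.12,max_force=15)); s=r.read_state(); print(s["contact_force"].round(1),s["eef_pos"].round(4))
command_gripper(0,20); s=r.read_state(); print("20N",s["grip_width"],s["contact_force"].round(1))
command_gripper(0,90); s=r.read_state(); print(T(),"w",s["grip_width"],s["eef_pos"].round(4),p0.round(4),s["contact_force"].round(1))
im,P,c=snap("wrist"); save(im,"bar.png",1)
for th in (.02,.04,.06,.08):
    r.move_straight(barpos(th)+off,speed=.05); s=r.read_state(); print(round(th,2),s["contact_force"].round(1),round(s["grip_width"],4))
E
```

```text
63:BC=np.array([.4601,-.3442,0.]); HINGE=BC+.09*FX+[0,0,.11]; KEY=np.array([.5335,-.2633,.145])
False
[-0.2  0.   0.7] [ 0.4043 -0.2162  0.1085]
20N 0.01111575929951493 [-0.4  5.1  1.1]
24.1 w 0.00858236572786488 [ 0.4038 -0.2152  0.108 ] [ 0.4039 -0.216   0.108 ] [ 0.2  5.6 -0.2]
0.02 [0.5 5.3 1.8] 0.0085
0.04 [-0.1  5.3  0.2] 0.0087
0.06 [1.5 5.7 0.1] 0.0083
0.08 [ 1.1  5.1 -0.7] 0.0082
```

View pics/bar.png

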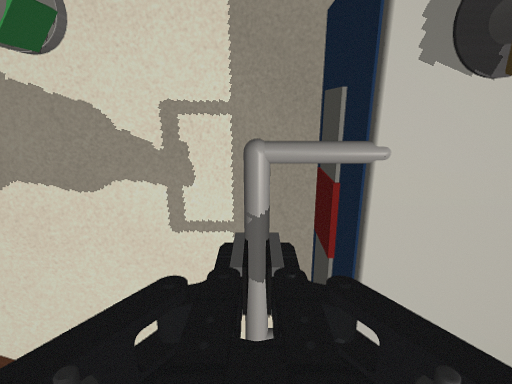

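The bar sits well between the pads at (257,250) and is rising with the fingers, since the width holds at 8 mm. I'll continue the arc.

Run:
```python
from h import *
off=np.array([0,0,-.002])
for th in np.linspace(.08,1.72,13)[1:]:
    r.move_straight(barpos(th)+off,speed=.12); s=r.read_state(); print(round(th,2),s["contact_force"].round(1),round(s["grip_width"],4))
    if s["grip_width"]<.004: print("LOST"); break
im,d=optics.get_image("side"); save(im,"op2.png",1); print(T(),r.read_state()["joint_positions"].round(2))
```

```text
0.22 [0.3 5.8 1.9] 0.0085
0.35 [-0.3  8.1  4.5] 0.0086
0.49 [1.  6.6 1.4] 0.0082
0.63 [-3.1  8.2  6.1] 0.008
0.76 [-13.4   4.7  12. ] 0.0079
0.9 [-0.  13.2 13.6] 0.008
1.04 [-11.7   4.8  19.2] 0.0081
1.17 [ 9.1 13.9 18.4] 0.0078
1.31 [ 0.2  5.5 21.3] 0.0076
1.45 [ 1.9  2.4 22.8] 0.0071
1.58 [10.5  4.3 21.3] 0.0064
1.72 [ 0.1 -0.6 33.5] 0.0001
LOST
30.1 [-0.84  0.62  0.77 -0.    1.72  0.31]
```

View pics/op2.png

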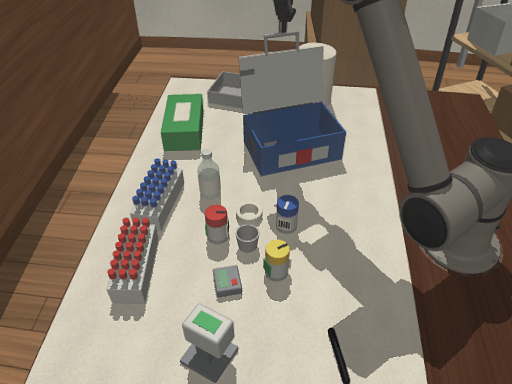

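Run:
```python
from h import *
s=r.read_state(); print(s["eef_pos"].round(4),s["contact_force"].round(1))
im,P,c=snap("wrist"); save(im,"op3.png",1)
for n in("side","scene"):
    i2,P2,_=snap(n); q=P2-HINGE; X=q@FX;Y=q@FY; Z=P2[...,2]-.11
    m=(abs(Y)<.12)&(X>-.02)&(X<.09)&(Z>.02)&(Z<.165); A=np.c_[Z[m],np.ones(m.sum())]; k=np.linalg.lstsq(A,X[m],rcond=None)[0]; print(n,m.sum(),"angle",np.pi/2+np.arctan(k[0]),"X0",k[1])
    m=(abs(Y)<.03)&(abs(X)<.1)&(Z>.195)&(Z<.26); 
    if m.any(): print("bar-ish",m.sum(),P2[m].mean(0),X[m].mean(),(Z[m]+.11).max())
```

```text
[ 0.511  -0.461   0.3463] [-0.2 -1.4 32.8]
side 3353 angle 1.74581983492511 X0 -0.006450334168784634
bar-ish 142 [ 0.50945349 -0.45371114  0.34672762] 0.030111713630530133 0.36994397624174535
scene 2466 angle 1.7461140732431388 X0 -0.0022776505014107757
bar-ish 136 [ 0.51474687 -0.45612032  0.35054949] 0.03444197744469857 0.3694569466373331
```

View pics/op3.png

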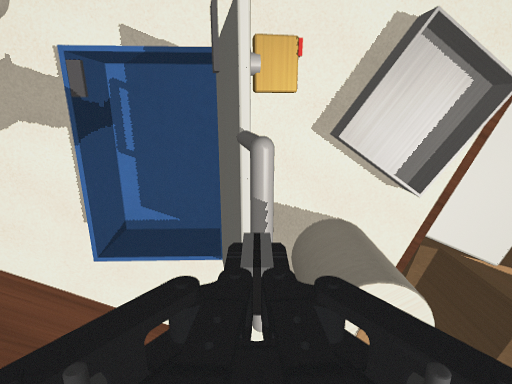

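Run:
```python
from h import *
print(r.tip_extent)
command_gripper(.06,40); p=r.read_state()["eef_pos"]; r.move_straight(p+[0,0,.06],speed=.2)
r.reach([.38,.06,.2],down(np.radians(0)))
for w in (0.0,.07):
    command_gripper(w); r.move_straight([.38,.06,.06],speed=.25)
    hit=r.move_straight([.38,.06,-.005],speed=.04,max_force=5); s=r.read_state(); print(w,hit,s["eef_pos"].round(4),s["contact_force"].round(1),s["joint_positions"].round(2)); r.move_straight([.38,.06,.06],speed=.25)
print(T())
for n in("side","scene"):
    i2,P2,_=snap(n); q=P2-HINGE; X=q@FX;Y=q@FY; Z=P2[...,2]-.11
    m=(abs(Y)<.12)&(X>-.02)&(X<.09)&(Z>.02)&(Z<.165); A=np.c_[Z[m],np.ones(m.sum())]; k=np.linalg.lstsq(A,X[m],rcond=None)[0]; print(n,m.sum(),"angle",np.pi/2+np.arctan(k[0]),"X0",k[1])
    m=(abs(Y)<.04)&(abs(X)<.1)&(Z>.205)&(Z<.26); print("bar",m.sum(),X[m].mean(),(Z[m]+.11).max())
```

```text
0.025
0.0 True [0.3799 0.06   0.0046] [-1.5 -0.7  9.5] [-0.04  0.49  2.16 -0.    0.49 -0.04]
0.07 True [ 0.3799  0.06   -0.0031] [-2.1 -0.4  6.3] [-0.04  0.51  2.16 -0.    0.47 -0.04]
39.0
side 3339 angle 1.7450912136060324 X0 -0.006775480868169202
bar 104 0.033803846003191335 0.34384586330860256
scene 2430 angle 1.7418560795180256 X0 -0.002314542716220793
bar 79 0.03734493322071224 0.34368341942783287
```

Two calibration facts from the touch test: the fingertips end about 5 mm ahead of the TCP when shut and about 2 mm behind it when open at 70 mm, not 25 mm ahead as stated. That explains the bar slip, and I'll allow for it. The panel stands at its stop (about 1.745). Now the red canister.

```bash
cat >> h.py <<'E'
WIN=np.array([.581,.337,.09]); RD=np.radians(64.7); RX=np.array([np.cos(RD),np.sin(RD),0]); CANRD=WIN-(.045+.028)*RX
wrap=lambda a:(a+np.pi)%(2*np.pi)-np.pi
def look(col,nominal):
    """hover and measure; returns xy,label yaw"""
    xy,psi=nominal
    for k in range(2):
        jaw_go([xy[0],xy[1],.2 if k else .24],pickbeta(xy,psi))
        im,P,c=snap("wrist"); f=find_lid(im,c,col,P); print(col,"seen",f)
        if f is None: save(im,f"lost_{col}.png",1); return None
        d=np.linalg.norm(f[0]-xy); xy,psi=f[0],f[1]
        if d<.004 and k==0: break
    return xy,psi
def pickbeta(xy,psi):
    q1=np.arctan2(xy[1],xy[0])-.13
    return min((psi+np.pi/2,psi-np.pi/2),key=lambda b:abs(wrap(q1-b)))   # smaller |q6|
def fetch(col,nominal,tipz=.048):
    command_gripper(.076,50)
    g=look(col,nominal)
    if g is None: return None
    xy,psi=g; b=pickbeta(xy,psi); delta=wrap(b-psi)
    r.move_straight([xy[0],xy[1],.14],down(b),speed=.25)
    if r.move_straight([xy[0],xy[1],tipz],speed=.12,max_force=12): print("HIT",r.read_state()["eef_pos"]); return None
    command_gripper(0.0,50); s=r.read_state(); print(T(),"grip",round(s["grip_width"],4),s["eef_pos"].round(4),s["contact_force"].round(1))
    r.move_straight([xy[0],xy[1],.25],speed=.25); return delta
def read(delta,tipz=.048,name=None):
    p=CANRD+[0,0,0]; z=tipz+.052
    b=RD+delta
    r.reach([p[0],p[1],.25],down(b)); r.move_straight([p[0],p[1],z],down(b),speed=.2); r.hold(1.4)
    s=r.read_state(); print(T(),"label shown",s["eef_pos"].round(4),s["joint_positions"].round(2),round(s["grip_width"],4))
    turn(-np.pi if s["joint_positions"][5]>0 else np.pi)
    r.move_straight([p[0],p[1],z],down(b+np.pi),speed=.1); r.hold(1.4)
    s=r.read_state(); print(T(),"seal shown",s["eef_pos"].round(4),s["joint_positions"].round(2),round(s["grip_width"],4))
    if name:
        im,d=optics.get_image("side"); save(im,name,1)
    r.move_straight([p[0],p[1],.27],speed=.25)
def place(sx,sy,tipz=.048):
    p=BC+sx*FX+sy*FY; b=YB-np.pi/2
    r.reach([p[0],p[1],.27],down(b)); r.move_straight([p[0],p[1],tipz+.02],speed=.25)
    h=r.move_straight([p[0],p[1],tipz+.002],speed=.04,max_force=6); s=r.read_state(); print(T(),"floor",h,s["eef_pos"].round(4))
    command_gripper(.074); r.move_straight([p[0],p[1],.27],speed=.25)
SLOT=dict(red=(0,.04),blue=(0,-.023),yellow=(0,-.086))
E
python3 - <<'E'
from h import *
d=fetch("red",(np.array([.6345,.0420]),-3.107)); print("delta",d,T())
E
```

```text
red seen (array([0.63730907, 0.04215664]), -3.0852463997240998, 0.1107221357524395, 157)
42.6 grip 0.0549 [0.6381 0.0422 0.0493] [-0.7  0.9  6.1]
delta 1.5707963267948966 43.5
```

Run:
```python
from h import *
read(np.pi/2,name="red_seal.png")
place(*SLOT["red"])
im,P,c=snap("wrist"); print("red in box",find_lid(im,c,"red"),(BC+.04*FY).round(4))
im2,P2,c2=snap("side"); save(im2,"side_r.png",1)
for k in("blue","yellow"): print(k,find_lid(im2,c2,k,P2))
print(T())
a=cv2.imread("pics/red_seal.png")[200:384,100:400]; b=cv2.imread("pics/side_r.png")[60:300,130:430]
cv2.imwrite("pics/m1.png",np.vstack([cv2.resize(a,None,fx=1.6,fy=1.6),cv2.resize(b,None,fx=1.6,fy=1.6)])[:600])
```

```text
49.0 label shown [0.5498 0.271  0.1   ] [ 0.33  0.63  1.44 -0.    1.07 -2.37] 0.055
53.3 seal shown [0.5498 0.271  0.1   ] [ 0.33  0.63  1.44 -0.    1.07  0.77] 0.055
57.7 floor True [ 0.4972 -0.3286  0.0547]
red in box (array([ 0.49558723, -0.32875729]), -2.6932163317682227, 0.11469351127743721, 134) [ 0.4967 -0.3282  0.    ]
blue None
yellow (array([0.45057604, 0.11805598]), -2.228437209038236, 0.11462666094303131, 16)
59.2
```

View pics/m1.png

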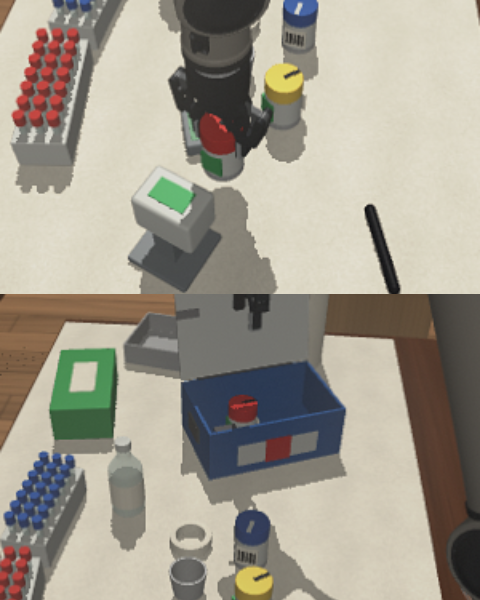

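At the seal showing (top) the green seal faces the reader. Below, red stands upright in the box at (243,410). Yellow has been nudged about 35 mm from its earlier place and blue looks unmoved. Next, blue.

Run:
```python
from h import *
d=fetch("blue",(np.array([.4602,-.0112]),1.340)); print("delta",d,T())
if d is not None and r.read_state()["grip_width"]>.05:
    read(d,name="blue_seal.png"); place(*SLOT["blue"])
    im,P,c=snap("wrist"); save(im,"box2.png",1); print("blue in box",find_lid(im,c,"blue"),find_lid(im,c,"red"))
    im2,P2,c2=snap("side")
    print("yellow",find_lid(im2,c2,"yellow",P2),T())
```

```text
blue seen (array([ 0.46062681, -0.01087478]), 1.3620221901333938, 0.10870946571230888, 197)
62.4 grip 0.0553 [ 0.4613 -0.011   0.049 ] [0.3 0.9 5.2]
delta -1.5707963267948966 63.4
66.8 label shown [0.5498 0.271  0.1   ] [ 0.33  0.63  1.44 -0.    1.07  0.77] 0.0549
71.1 seal shown [0.5498 0.271  0.1   ] [ 0.33  0.63  1.44  0.    1.07 -2.37] 0.0551
75.7 floor True [ 0.4397 -0.3542  0.0547]
blue in box (array([ 0.4383738 , -0.35407624]), 0.43265399350737843, 0.12143569439649582, 186) (array([ 0.49525291, -0.32900849]), -2.71998514879557, 0.11159560456871986, 176)
yellow (array([0.45081574, 0.11823204]), -2.212738028317923, 0.11514227092266083, 15) 77.1
```

Run:
```python
from h import *
d=fetch("yellow",(np.array([.451,.111]),-2.58)); print("delta",d,T())
if d is not None and r.read_state()["grip_width"]>.05:
    read(d,name="yellow_seal.png"); place(*SLOT["yellow"])
    im,P,c=snap("wrist"); save(im,"box3.png",1.2); print([find_lid(im,c,k) for k in HUE])
    im2,_,_=snap("side"); save(im2,"side3.png",1); print(T())
```

```text
yellow seen (array([0.45287827, 0.11198167]), -2.5629352140852006, 0.11048120260238647, 152)
80.9 grip 0.0552 [0.4536 0.112  0.049 ] [-0.1 -0.2  5.2]
delta 1.5707963267948966 81.8
87.0 label shown [0.5498 0.271  0.1   ] [ 0.33  0.63  1.44 -0.    1.07 -2.37] 0.0547
91.3 seal shown [0.5498 0.271  0.1   ] [0.33 0.63 1.44 0.   1.07 0.77] 0.0555
95.9 floor True [ 0.3819 -0.3796  0.0549]
[(array([ 0.49547681, -0.32894453]), -2.7277106973627347, 0.11310167610645294, 210), (array([ 0.43786618, -0.35482079]), 0.4127946109249824, 0.1157582700252533, 224), (array([ 0.38020813, -0.37975866]), -2.7011321652946627, 0.11504390463232994, 130)]
97.4
```

```bash
python3 -c "
import cv2,numpy as np
a=[cv2.resize(cv2.imread(f'pics/{k}_seal.png')[220:330,160:330],(380,246)) for k in('blue','yellow')]
b=cv2.imread('pics/box3.png'); b=cv2.resize(b,(437,330)); c=cv2.resize(cv2.imread('pics/side3.png')[60:310,130:380],(323,330))
cv2.imwrite('pics/m2.png',np.vstack([np.hstack(a),np.hstack([b,c])[:,:760]]))"
```

```text
(no output)
```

View pics/m2.png

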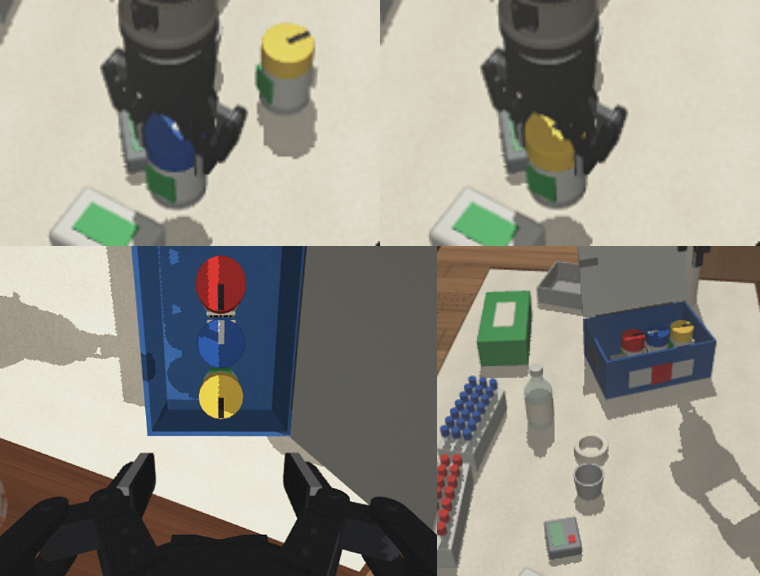

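Blue and yellow seals both faced the reader, and all three canisters stand upright in the box. Now to close the panel, with a deeper grip on the bar.

Run:
```python
from h import *
b=YB-np.pi/2; off=np.array([0,0,-.010]); t0=1.745
p0=barpos(t0)+off
command_gripper(.045,20)
jaw_go(p0+[0,0,.08],b)
print(r.move_straight(p0,speed=.1,max_force=12)); s=r.read_state(); print(s["eef_pos"].round(4),p0.round(4))
command_gripper(0,20); command_gripper(0,70); s=r.read_state(); print(T(),"w",round(s["grip_width"],4),s["eef_pos"].round(4),s["contact_force"].round(1))
for th in np.r_[np.linspace(t0,.3,12)[1:],.2,.1,.05,0]:
    r.move_straight(barpos(th)+off,speed=.1 if th>.25 else .04); s=r.read_state(); print(round(th,2),s["contact_force"].round(1),round(s["grip_width"],4))
    if s["grip_width"]<.004: print("LOST"); break
print(T())
```

```text
False
[ 0.5122 -0.4633  0.3275] [ 0.5122 -0.4632  0.3265]
100.2 w 0.0093 [ 0.5123 -0.4633  0.3272] [0.7 0.4 3.8]
1.61 [-0.8  0.7  8.2] 0.0095
1.48 [-1.1  0.8 11.3] 0.0095
1.35 [-1.7  2.6 10.7] 0.0094
1.22 [-2.   3.   8.5] 0.0094
1.09 [-1.1  3.9  5.9] 0.0092
0.96 [1.6 4.  2.2] 0.0093
0.83 [ 5.2  0.2 -3.3] 0.0092
0.69 [ 7.  -1.6 -5.7] 0.009
0.56 [ 7.9 -2.  -5.2] 0.0097
0.43 [ 4.5  1.2 -3.9] 0.0093
0.3 [ 7.   3.4 -3.7] 0.0095
0.2 [ 3.8  4.8 -0.5] 0.0093
0.1 [ 4.6  4.4 -2.5] 0.0094
0.05 [ 4.7  4.6 -1.7] 0.0092
0.0 [ 5.7  5.3 -3.9] 0.0094
107.5
```

Run:
```python
from h import *
p=barpos(0)+[0,0,-.010]
print(r.move_straight(p-[0,0,.006],speed=.02,max_force=12)); s=r.read_state(); print(s["eef_pos"].round(4),p.round(4),s["contact_force"].round(1))
command_gripper(.045,40); r.move_straight(p+[0,0,.1],speed=.2)
jaw_go(KEY+[0,0,.12],YB-np.pi/2)
im,P,c=snap("wrist"); save(im,"k2.png",1)
q=P-BC; X=q@FX;Y=q@FY
m=(abs(X)<.08)&(abs(Y)<.08)&(abs(P[...,2]-.114)<.03); A=np.c_[X[m],np.ones(m.sum())]; k=np.linalg.lstsq(A,P[m][:,2],rcond=None)[0]; print("panel slope",k,m.sum())
b=(P[...,2]>.15)&(P[...,2]<.17)&(np.linalg.norm(P[...,:2]-KEY[:2],axis=-1)<.05); print("key",cv2.minAreaRect(P[b][:,:2].astype(np.float32)))
print(T())
```

```text
True
[ 0.404  -0.215   0.0967] [ 0.4039 -0.216   0.1   ] [-0.2  0.7  7.9]
panel slope [-0.00073844  0.11413677] 15102
key ((0.5347501635551453, -0.2614403963088989), (0.03923653066158295, 0.011575812473893166), 23.48418617248535)
109.5
```

View pics/k2.png

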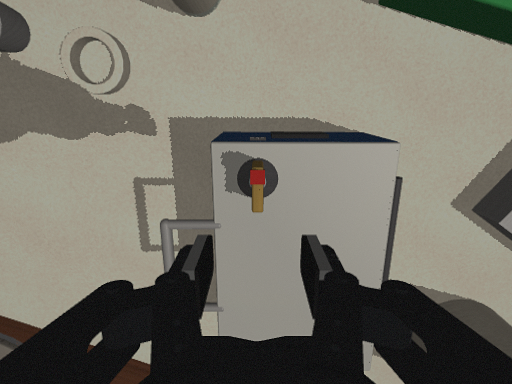

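The panel is flat and shut (slope about 0), with the key at (257,188) still along the box. Turning it back.

Run:
```python
from h import *
K=np.array([.5345,-.2620,0])
command_gripper(.04,40); jaw_go(K+[0,0,.2],YB-np.pi/2)
r.move_straight(K+[0,0,.137],speed=.12,max_force=12); command_gripper(0,40); s=r.read_state(); print("w",s["grip_width"],s["eef_pos"].round(4),s["contact_force"].round(1))
turn(-1.61); s=r.read_state(); print(T(),s["contact_force"].round(1),s["torque"].round(2))
command_gripper(.05); r.move_straight(K+[0,0,.27],speed=.2)
im,P,c=snap("wrist"); save(im,"k3.png",1); 
q=P-BC; X=q@FX;Y=q@FY
m=(abs(X)<.08)&(abs(Y)<.08)&(abs(P[...,2]-.114)<.03); A=np.c_[X[m],np.ones(m.sum())]; print("panel",np.linalg.lstsq(A,P[m][:,2],rcond=None)[0])
b=(P[...,2]>.15)&(P[...,2]<.17)&(np.linalg.norm(P[...,:2]-KEY[:2],axis=-1)<.05); print("key",cv2.minAreaRect(P[b][:,:2].astype(np.float32)))
r.reach([.4,-.05,.4],down(0)); im2,_,_=snap("scene"); save(im2,"end.png",1.5); print(T())
```

```text
w 0.009403573042706732 [ 0.5348 -0.2618  0.1381] [-1.4  1.8  6.5]
112.6 [ 3.4 -0.  -1. ] [ 0.08 -0.52 -0.84]
panel [9.78300703e-05 1.14060230e-01]
key ((0.5340675115585327, -0.2610105276107788), (0.011041746474802494, 0.03955020755529404), 25.465639114379883)
115.1
```

```bash
python3 -c "
import cv2,numpy as np
a=cv2.imread('pics/k3.png'); b=cv2.imread('pics/end.png')[80:480,60:560]; cv2.imwrite('pics/m3.png',np.hstack([cv2.resize(a,(400,300)),cv2.resize(b,(375,300))]))"
```

```text
(no output)
```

View pics/m3.png

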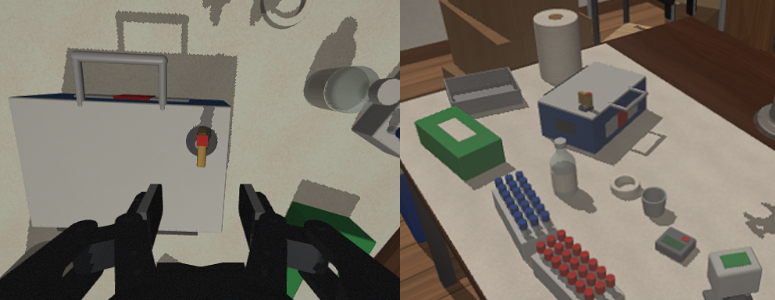

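The key is back front to back with its red dot to the front, the panel is flat, and the cup, tape, timer and bottle look where they were. Handing in.

```bash
python3 -c "
from h import *
print(r.finish_job(),T())"
```

```text
the job is handed in; nothing more can be done
the job is handed in; nothing more can be done
```

I unlocked the box and opened the panel to its stop (about 1.745 rad). Red, blue and yellow were each shown at the reader, label first and then seal, for 1.4 s each, and stood upright in the box. I then lowered the panel while holding its bar, turned the key back, and handed the job in at about 115 s.

**Last checks:**
- **Panel:** it measures flat at 114 mm, so it is shut.
- **Key:** the bow lies front to back with its red dot to the front. It measures within about 2° of locked, which is the limit of that measurement.
- **Canisters:** all three lids were found at their places in the box before closing.
- **Other objects:** the cup, tape, timer and bottle look unmoved in the last picture. I did not measure them, and the marker was outside the part I viewed.

**What went wrong or disagreed:**
- **Panel opening:** the first grip on the bar slipped off and the panel stayed shut. On the second try the bar slipped out again, but only as the panel reached its stop. The tool was then pressing on the bar with about 33 N, below the 40 N limit.
- **Fingertip length:** a touch test on the table showed the fingertips about 20 mm shorter than the stated 25 mm, so I worked with the measured value.
- **Yellow canister:** it was nudged about 35 mm during the run, so I measured it again before picking it up.
- **Reader position:** I measured the reading point from one wrist picture, good to roughly 3 mm. I saw the seals face the reader in pictures; the label showings rest on the measured turn angle alone.

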